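Hang the caddy on the cleat board

TASK

Take the blue caddy by its black handle and hang it on the aluminium cleat rail of the plywood board: tilt its top towards the board so that the angled strip on its back goes over the rail's lip, let it down until the strip is home behind the lip, then swing its bottom in until the foot is locked under the rail and the caddy hangs upright, flush along the board with its whole width on the rail. The rail is bolted at an unknown height, so feel for it gently; let go at the end and leave everything else where it stands.

Things in the scene. Friction and masses are not known exactly. Their poses are not given: they have to be found in the camera images.
- caddy: Loose blue sheet-metal caddy, 0.3 to 0.5 kg. Origin: middle of its underside; z up, x to its back (the side with the strip), y to its left. Open tray x -44..44, y -60..60, walls 45 mm high; back plate x 40..44, 108 mm high. Hung home, its back plate is 20 mm from the panel and its underside 75 mm below the root of the rail's lip (H, see panel_top).
- strip_edge (a point): Middle of the lowest edge of the caddy's angled aluminium strip: [61.5, 0, 81] mm in the caddy's frame. The strip, 120 mm long in y, 4 mm thick, runs from the back plate (x 44, z 101) backwards and down at 45 degrees to its free lower edge (x 61..64, z 81..83). Home behind the lip, this edge is about 3 mm from the panel and 6 mm above H.
- foot (a point): Middle of the rear face of the caddy's black foot: [64, 0, 6] mm in the caddy's frame. The foot spans x 42..64, y -50..50, z 0..12. Home, it touches the panel, with its top 5 mm under the rail's body, which locks the caddy: it goes on or comes off only tilted by about 0.25 rad or more, top towards the board. Turned on past contact, foot and strip are levered apart (a moment).
- grip (a point): Grasp point in the caddy's handle: [0, 0, 130] mm in the caddy's frame, 17 mm below the handle's top. The handle is a black block 14 mm thick in y, x -30..30, z 97..147, free on both sides.
- board: Fixed plywood panel on two dark feet, 280 mm wide (y), 14 mm thick. Origin: bench level, middle of the panel's front face; x points level into the panel, away from the robot, y along it to the left, z up: the front face is x = 0, the caddy hangs at negative x. Feet at y -132..-108 and 108..132, x -60..85, 14 mm high. Caddy and board (with rail) never press on each other with 40 N or more.
- panel_top (a point): Middle of the front top edge of the panel, 200 mm above the bench. Below it the aluminium cleat rail, y -120..120, is bolted rigidly; the root of its lip is at a height H of 120 to 165 mm above the bench, new each time, not measured. Its body stands 15 mm out, 1 to 58 mm below H. The 4 mm lip rises outwards at 45 degrees to a tip 17 mm out, 17 mm above H; notch behind it 14 mm wide.
- piston: Loose bystander: engine piston standing on the bench, 90 mm across, 64 mm high. Origin: middle of its underside.
- tin: Loose bystander: white-lidded yellow tin, 69 mm across, 57 mm high. Origin: middle of its underside.
- spring: Loose bystander: valve spring standing on the bench, 34 mm across, 45 mm high. Origin: middle of its underside.

How it is judged:
By the outcome, as a careful person would: the job done as asked, in the order asked, and still so for the second after the job is handed in, with the robot touching nothing.
It also fails if it takes over 72 s, if anything falls off the work surface, if the arm or the gripper's body presses on something with over 40 N, if the wrist force passes 120 N, or if a joint passes its speed limit or range.

ROBOT

A 7-joint arm with a two-finger parallel gripper is mounted at the origin on a cart in front of the work surface, level with it; the furniture and walls round the work are solid. World frame = base frame: x ahead of the robot, y to its left, z up, the work surface at z = 0. Lengths are in m, angles in rad, forces in N, time in s.
With the tool pointing down it reaches from about 0.4 to 0.875 m from the base axis. Payload 19.3 kg.
Tool frame: the origin (TCP) lies midway between the tips of the shut fingers; the grasp point (between the pads) lies 19 mm behind it; z points along the fingers, y is the line along which they close (so a half turn about z gives the same grasp; the last joint's range is limited). The gripper opens to 85 mm and grips with 20 to 120 N. Pads are 22 mm wide; open, the fingers measure 114 mm over their backs; the gripper's body (76 mm by 85 mm) begins 54 mm behind the grasp point. The pads swing forward as they close: fully open they stand 13 mm farther back than shut.
Start: joints at [-1.225, 0.521, -0.036, 1.599, 0.021, 1.021, -0.113], TCP at [0.252, 0.572, 0.231] pointing down, gripper open.
Joint ranges: [-2.91, 2.91], [-0.3, 2.13], [-1.5, 1.42], [0.17, 2.43], [-1.26, 4.41], [0.16, 1.93], [-2.52, 2.52]. Speed limits (rad/s): [1.89, 1.89, 2.39, 2.39, 3.01, 3.01, 3.01].

INTERFACE

Orientations are given as [roll, pitch, yaw] about the fixed x, y, z axes, in that order (R = Rz(yaw) Ry(pitch) Rx(roll)).
In Python, from workcell import * gives the robot as it stands. The module is installed in compiled form; this text tells all that it offers.
- The arm moves only by the tool play_rows, never from a script. Its argument "deltas" is a list of rows, each a list of 7 numbers: the shift along the tool's x, y, z in units of 500 mm (1.0 is 500 mm), then the turn, a rotation vector about the tool's x, y, z in units of 120 degrees (1.0 is 120 degrees), then the closure, from 0 (fully open) to 1 (shut). A call has 1 to 10 rows; each row is the pose to reach, as a shift and turn from the pose commanded when the call began, along the tool's axes at that moment; what a row does not reach only later rows make up. A row lasts 1/10 s, in which the tool goes at most 50 mm and 8.59 degrees, less where a joint would pass 70% of its speed; a pose out of reach is approached as far as the arm can. A call with a number of a shift or a turn outside -1 to 1 is refused whole. A call with a gripper value outside its range is refused whole. The fingers move at their own pace and stop on an object; "newtons" is the grip in N (left out, the last holds). Time passes only in rows, so rows that repeat a pose let the fingers close. It gives the time, the measured TCP pose, the force, the opening and the grip force at its end, in the units of the state.
- observe(): the state, without advancing time (a new reading comes with each control period).
- grab_frame(name): name is "scene" or "top" or "wrist"; returns the picture (480x640x3 uint8, red, green, blue); there is no depth.
- get_calibration(name): a dict with "fovy" (degrees; the focal length in pixels is half the picture's height over the tangent of half this angle, whatever the lens; pixels are square), "cx", "cy" (the principal point, pixels), "xyz" and "rotation" of the camera in the world. Camera axes: x right, y down, z forward; pixel columns grow to the right and rows downward; lengths in m; the calibration is good to about 2 mm. A picture is of the moment at which its call begins: read the wrist's pose just before it. get_calibration takes no time and is no camera call; for the wrist camera it gives the pose at the moment of the call.
- job_done(): hands the job in; it is judged then, once.
The state is a dict: "clock": time; "qpos": joint angles; "qd": joint speeds; "joint_efforts": joint torques, N m; "position": TCP position; "tool_rot": TCP orientation; "force": force on the tool from outside, world axes, zero at the start; "moment": the same for the moment, N m; "grip_width": finger opening in m; "finger_force": force on a finger pad.
Only numpy, scipy, OpenCV 4.12 (cv2) and the standard library are available. Lean on these libraries where they do the work, as an engineer would, in place of code of your own. Each camera call takes 0.05 s, during which the arm holds its last target. There are 200 camera calls.

## Working session

There is one attempt and no reset: what is moved stays moved. The work goes in short steps, Python scripts to look and compute and a tool call to move; the robot and the scene stay as the last step left them, time stands still between calls to the robot, and variables do not carry over. Pictures are saved under pics/ and viewed, at most 10 in all, crops included, and the job is handed in when it is done.

Besides the shell and the picture viewer there is one more tool, called after "Emit:" by a JSON object that holds its "method" and its "body", one argument or row to a line. play_rows: Moves the arm, as the interface text tells. Its arguments: {"type":"object","properties":{"deltas":{"type":"array"},"newtons":{"type":"number"}},"required":["deltas"]}

```bash
mkdir -p pics
python3 - <<'E'
from workcell import *
import cv2,numpy as np
s=observe();print({k:np.round(v,3) for k,v in s.items()})
for n in("scene","top"):
    f=grab_frame(n);cv2.imwrite(f"pics/{n}0.png",f[...,::-1]);c=get_calibration(n);print(n,{k:np.round(v,4).tolist() for k,v in c.items()})
E
```

```text
{'clock': np.float64(0.0), 'qpos': array([-1.225,  0.522, -0.036,  1.6  ,  0.021,  1.021, -0.113]), 'qd': array([ 0.001, -0.001, -0.002,  0.001,  0.001, -0.001,  0.   ]), 'joint_efforts': array([ 1.0000e-03, -9.2711e+01,  1.9800e+00, -3.6993e+01,  1.8000e-02,
        8.0000e-03, -0.0000e+00]), 'position': array([0.252, 0.571, 0.231]), 'tool_rot': array([-3.14 ,  0.   ,  2.726]), 'force': array([ 0.162, -0.551, -0.649]), 'moment': array([-0.03 ,  0.009, -0.023]), 'finger_force': np.float64(0.0), 'grip_width': np.float64(0.085)}
scene {'fovy': 45.7601, 'cx': 311.085, 'cy': 238.2803, 'xyz': [0.0078, -0.8305, 0.9114], 'rotation': [-2.1913, 0.017, -0.5988]}
top {'fovy': 42.4452, 'cx': 322.9859, 'cy': 242.3407, 'xyz': [0.442, 0.0606, 1.5167], 'rotation': [-3.0356, -0.006, -1.5506]}
```

View pics/scene0.png

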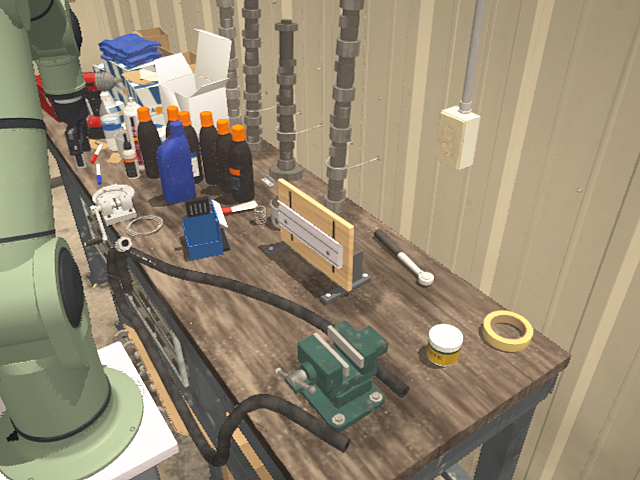

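View pics/top0.png

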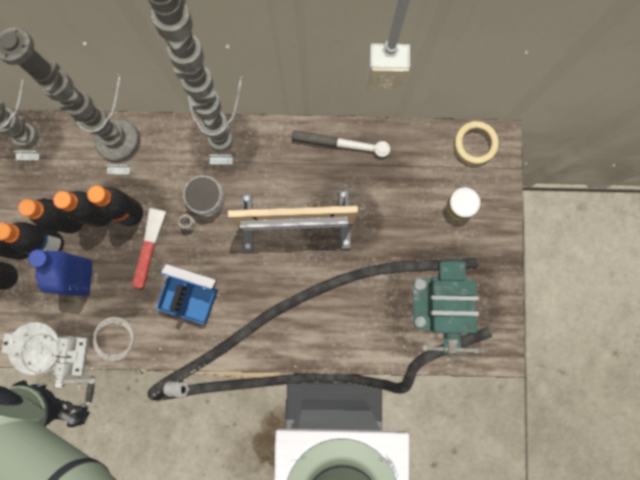

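```bash
cat > h.py <<'E'
from workcell import *
import cv2,numpy as np
from scipy.spatial.transform import Rotation as R
def cast(c,uv,z):
    uv=np.atleast_2d(uv).astype(float);f=240/np.tan(np.radians(c["fovy"])/2)
    d=np.c_[(uv[:,0]-c["cx"])/f,(uv[:,1]-c["cy"])/f,np.ones(len(uv))]
    d=R.from_euler("xyz",c["rotation"]).apply(d);o=np.array(c["xyz"])
    return o+d*((z-o[2])/d[:,2])[:,None]
def proj(c,p):
    p=np.atleast_2d(p);f=240/np.tan(np.radians(c["fovy"])/2)
    q=R.from_euler("xyz",c["rotation"]).inv().apply(p-np.array(c["xyz"]))
    return np.c_[c["cx"]+f*q[:,0]/q[:,2],c["cy"]+f*q[:,1]/q[:,2]]
E
python3 - <<'E'
from h import *
t=cv2.imread("pics/top0.png");s=cv2.imread("pics/scene0.png")
a=cv2.resize(t[180:340,140:370],None,fx=3.4,fy=3.4,interpolation=cv2.INTER_CUBIC)
cv2.imwrite("pics/topc.png",a)
c=get_calibration("top")
print("board edge",cast(c,[[228,212],[357,208]],.2).round(3).tolist())
print("strip",cast(c,[[164,268],[215,282]],.1).round(3).tolist())
print("bystand",cast(c,[[203,195],[186,223],[464,203]],.05).round(3).tolist())
E
```

```text
board edge [[0.644, 0.261, 0.2], [0.658, -0.016, 0.2]]
strip [[0.526, 0.418, 0.1], [0.496, 0.3, 0.1]]
bystand [[0.707, 0.346, 0.05], [0.638, 0.383, 0.05], [0.7, -0.282, 0.05]]
```

View pics/topc.png

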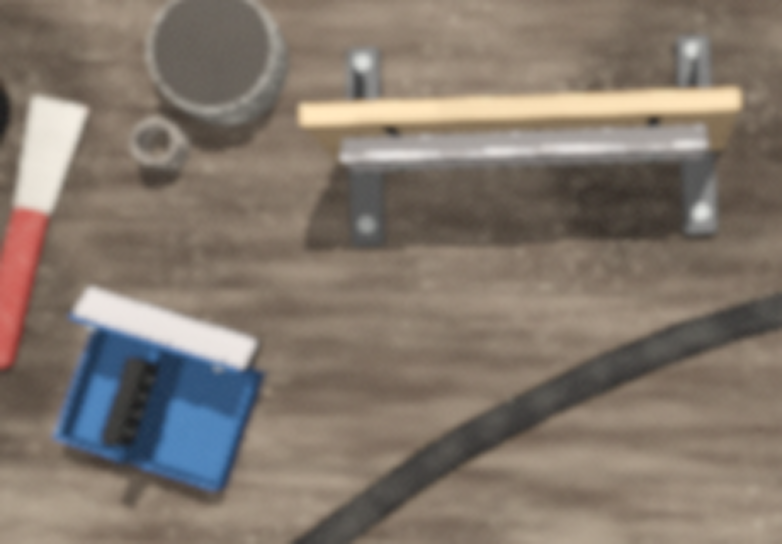

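The top crop shows the caddy's handle centred near crop (131,400), which is full-image (178.5,297.6). The strip is the white band behind it. The board's front top edge runs from crop (300,125) to (741,107).

Run:
```python
from h import *
c=get_calibration("top");s=get_calibration("scene")
k=lambda l:np.array(l)/3.4+[140,180]
b=cast(c,k([[300,125],[741,107]]),.2);print("board",b.round(4).tolist(),np.linalg.norm(b[0]-b[1]))
mid=b.mean(0);d=b[0]-b[1];print("mid",mid,"yaw",np.arctan2(-d[0],d[1]))
h=cast(c,k([[127,357],[159,362],[131,444],[102,440]]),.147);print("handle",h.round(4).tolist(),h.mean(0))
bot=h[2:].mean(0)-h[:2].mean(0);print("hand yaw",np.arctan2(-bot[1],-bot[0]),np.linalg.norm(bot))
st=cast(c,k([[92,286],[258,340]]),.083);d=st[0]-st[1];print("strip yaw",np.arctan2(-d[0],d[1]),np.linalg.norm(d),st.mean(0))
tr=cast(c,k([[57,440],[222,492]]),.045);d=tr[0]-tr[1];print("tray front yaw",np.arctan2(-d[0],d[1]),np.linalg.norm(d),tr.mean(0))
# scene: board and handle, blobs
im=cv2.imread("pics/scene0.png")
cv2.imwrite("pics/sc.png",cv2.resize(im[165:305,170:375],None,fx=3.9,fy=3.9,interpolation=cv2.INTER_CUBIC))
yaw=-.27;g=h.mean(0);
print("pred grip top in scene crop",(proj(s,[g,*h])-[170,165])*3.9,"board",(proj(s,[mid,*b])-[170,165])*3.9)
```

```text
board [[0.6332, 0.2603, 0.2], [0.6506, -0.0184, 0.2]] 0.27928470082386675
mid [0.64190043 0.12092146 0.2       ] yaw 0.062346313232249574
handle [[0.4863, 0.3751, 0.147], [0.4835, 0.3542, 0.147], [0.4302, 0.37, 0.147], [0.4324, 0.3888, 0.147]] [0.4581273 0.3720103 0.147    ]
hand yaw -0.26874896447840196 0.0555919329917297
strip yaw -0.2923865914704034 0.11965904311501628 [0.51901972 0.35851626 0.083     ]
tray front yaw -0.2813817664443962 0.12074612783721804 [0.41432039 0.38648965 0.045     ]
pred grip top in scene crop [[106.08028229 135.44519386]
 [142.9143867  120.40504533]
 [152.96116251 135.09802786]
 [ 68.28037196 149.965812  ]
 [ 59.44673722 136.60254562]] board [[549.58221842 144.00476609]
 [417.05968932  55.69310927]
 [701.24695951 245.07259704]]
```

View pics/sc.png

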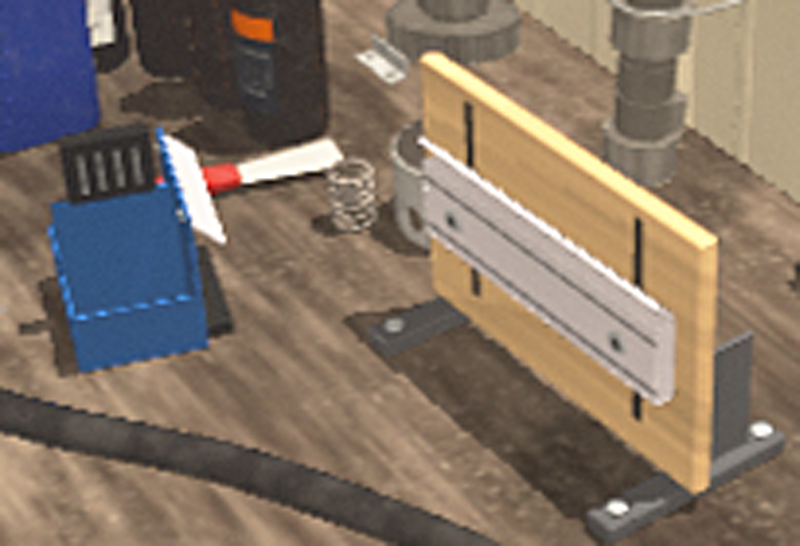

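The scene crop confirms the board corners: predicted (417,56) and (701,245) against seen (424,58) and (706,243). The lip tip runs from (418,137) to (668,308), and the rail's lower edge ends at (428,238) and (660,402). Next I'll estimate H and work out the hang path.

```bash
cat >> h.py <<'E'
BM=np.array([.642,.121,0]);BY=.062
def board2w(p): return R.from_euler("z",BY).apply(np.atleast_2d(p))+BM
E
python3 - <<'E'
from h import *
s=get_calibration("scene")
def H(uv,y,x):   # height on vertical line (x,y board) closest to row; also on plane x
    a=cast(s,np.array(uv)/3.9+[170,165],0.2)[0];o=np.array(s["xyz"]);d=a-o
    n=R.from_euler("z",BY).apply([1,0,0]);t=n@(board2w([x,0,0])[0]-o)/(n@d);p=o+t*d
    q=R.from_euler("z",BY).inv().apply(p-BM);return q.round(4)
for uv in([418,137],[668,308]):q=H(uv,0,-.0175);print("lip",q,"H",q[2]-.018)
for uv in([428,238],[660,402]):q=H(uv,0,-.015);print("low",q,"H",q[2]+.058)
for uv in([424,58],[706,243]):print("top",H(uv,0,0))
# 2D hang geometry: rail (relative to H) vs caddy, min-clearance by sampled points
import cv2
S=10
def poly(l):return np.array(l,float)
rail=[poly([[0,-1],[-15,-1],[-15,-58],[0,-58]]),poly([[0,2.8],[0,-2.8],[-15.6,14.4-1.4],[-18.4,15.6],[-15.6,18.4]]),poly([[0,-300],[0,60],[14,60],[14,-300]])]
cad=[poly([[44,101],[44,95.4],[61.3,81],[64,83.8],[46,101.9]]),poly([[40,0],[44,0],[44,108],[40,108]]),poly([[42,0],[64,0],[64,12],[42,12]])]
def dens(p):return np.concatenate([a+(b-a)*np.linspace(0,1,25)[:,None] for a,b in zip(p,np.roll(p,-1,0))])
def clear(X,Z,th):
    c,sn=np.cos(th),np.sin(th);m=99
    for k in cad:
        k=np.c_[X+k[:,0]*c+k[:,1]*sn,Z-k[:,0]*sn+k[:,1]*c]
        for r in rail:
            m=min(m,min(-cv2.pointPolygonTest(r.astype(np.float32),tuple(map(float,p)),True) for p in dens(k)),min(-cv2.pointPolygonTest(k.astype(np.float32),tuple(map(float,p)),True) for p in dens(r)))
    return m
print("home",clear(-64,-75,0))
for th in(.4,.35,.3,.25,.2,.15,.1,.05,0):
    best=[]
    for ax in np.arange(-7,0,1.):
        for az in np.arange(4,20,1.):
            c,sn=np.cos(th),np.sin(th);X=ax-61.5*c-81*sn;Z=az+61.5*sn-81*c
            m=clear(X,Z,th)
            if m>0.2:best.append((az,ax,round(m,1)));break
    print(th,best)
E
```

```text
lip [-0.0175  0.1178  0.1555] H 0.1375
lip [-0.0175 -0.1321  0.1597] H 0.14170000000000002
low [-0.015   0.1169  0.0757] H 0.1337
low [-0.015  -0.1234  0.0842] H 0.1422
top [-0.      0.1319  0.2016]
top [-0.     -0.1436  0.2035]
home -1.277717340906424
0.4 [(np.float64(11.0), np.float64(-7.0), 0.8), (np.float64(10.0), np.float64(-6.0), 0.8), (np.float64(9.0), np.float64(-5.0), 0.8), (np.float64(8.0), np.float64(-4.0), 0.6)]
0.35 [(np.float64(11.0), np.float64(-7.0), 0.8), (np.float64(10.0), np.float64(-6.0), 0.8), (np.float64(9.0), np.float64(-5.0), 0.8), (np.float64(8.0), np.float64(-4.0), 0.7)]
0.3 [(np.float64(11.0), np.float64(-7.0), 0.8), (np.float64(10.0), np.float64(-6.0), 0.8), (np.float64(9.0), np.float64(-5.0), 0.8), (np.float64(8.0), np.float64(-4.0), 0.8)]
0.25 [(np.float64(11.0), np.float64(-7.0), 0.7), (np.float64(10.0), np.float64(-6.0), 0.7), (np.float64(9.0), np.float64(-5.0), 0.7), (np.float64(8.0), np.float64(-4.0), 0.7)]
0.2 [(np.float64(11.0), np.float64(-7.0), 0.7), (np.float64(10.0), np.float64(-6.0), 0.7), (np.float64(9.0), np.float64(-5.0), 0.7), (np.float64(8.0), np.float64(-4.0), 0.7)]
0.15 [(np.float64(10.0), np.float64(-6.0), 0.4), (np.float64(9.0), np.float64(-5.0), 0.7), (np.float64(8.0), np.float64(-4.0), 0.7)]
0.1 [(np.float64(10.0), np.float64(-6.0), 0.4), (np.float64(9.0), np.float64(-5.0), 0.7), (np.float64(8.0), np.float64(-4.0), 0.7), (np.float64(7.0), np.float64(-3.0), 0.2)]
0.05 [(np.float64(10.0), np.float64(-5.0), 0.6), (np.float64(9.0), np.float64(-4.0), 0.8), (np.float64(8.0), np.float64(-3.0), 0.4)]
0 [(np.float64(10.0), np.float64(-4.0), 0.8), (np.float64(9.0), np.float64(-3.0), 0.5)]
```

```bash
cat >> h.py <<'E'
def delta(pos,rpy,s=None):
    "row units from the measured pose to a target world TCP pose"
    s=s or observe();T=R.from_euler("xyz",s["tool_rot"])
    d=T.inv().apply(np.array(pos)-s["position"])/.5
    w=(T.inv()*(rpy if isinstance(rpy,R) else R.from_euler("xyz",rpy))).as_rotvec()/np.radians(120)
    return np.r_[d,w].round(4)
def tcp_of(o,yaw,th,g=(0,0,111)):
    "TCP pos, rot for a caddy at origin o, yaw, tilt th (top to its +x)"
    C=R.from_euler("z",yaw)*R.from_euler("y",th)
    return np.array(o)+C.apply(np.array(g)/1e3),C*R.from_euler("zx",[0,0])*R.from_euler("xyz",[np.pi,0,np.pi])
E
python3 - <<'E'
from h import *
p,r=tcp_of([.4575,.374,0],-.28,0);p[2]=.231;print(p,r.as_euler("xyz"),delta(p,r))
E
```

```text
[0.4575 0.374  0.231 ] [3.14159265 0.         2.86159265] [-5.348e-01 -1.956e-01 -1.000e-04 -5.000e-04  0.000e+00 -6.490e-02]
```

Emit:
{"method": "play_rows", "body": {
  "deltas": [
    [-0.027, -0.01, 0, 0, 0, -0.003, 0],
    [-0.08, -0.029, 0, 0, 0, -0.01, 0],
    [-0.145, -0.053, 0, 0, 0, -0.018, 0],
    [-0.215, -0.079, 0, 0, 0, -0.026, 0],
    [-0.29, -0.106, 0, 0, 0, -0.035, 0],
    [-0.365, -0.133, 0, 0, 0, -0.044, 0],
    [-0.435, -0.159, 0, 0, 0, -0.053, 0],
    [-0.49, -0.179, 0, 0, 0, -0.06, 0],
    [-0.525, -0.192, 0, 0, 0, -0.064, 0],
    [-0.535, -0.196, 0, 0, 0, -0.065, 0]
  ]
}}

```text
clock: 1.1
position: [0.4596, 0.3712, 0.2312]
tool_rot: [-3.141, 0.001, 2.859]
force: [0.4, 0.3, -0.5]
grip_width: 0.0857
finger_force: 0.0
```

Run:
```python
from h import *
s=observe();print(s["position"],s["tool_rot"],s["force"])
c=get_calibration("wrist");f=grab_frame("wrist")
cv2.imwrite("pics/w1.png",f[...,::-1])
p,r=tcp_of([.4575,.374,0],-.28,0)
print({k:np.round(v,3).tolist() for k,v in c.items()})
C=R.from_euler("z",-.28);o=np.array([.4575,.374,0])
print("pred handle top corners",proj(c,o+C.apply([[-.03,-.007,.147],[.03,-.007,.147],[.03,.007,.147],[-.03,.007,.147]])).round(0).tolist())
```

```text
[0.45957168 0.37115355 0.23120241] [-3.14075807e+00  7.24593078e-04  2.85867365e+00] [ 0.37066595  0.25607886 -0.46017634]
{'fovy': 62.127, 'cx': 313.787, 'cy': 241.837, 'xyz': [0.383, 0.394, 0.373], 'rotation': [2.824, 0.001, 1.289]}
pred handle top corners [[304.0, 198.0], [305.0, 293.0], [328.0, 293.0], [329.0, 198.0]]
```

View pics/w1.png

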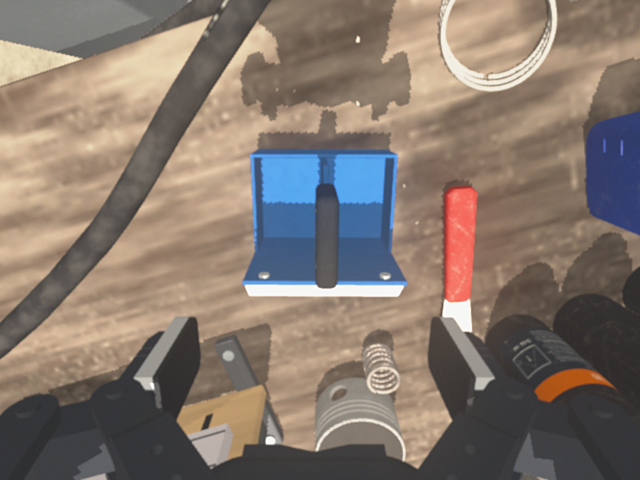

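Run:
```python
from h import *
s=observe();print(s["position"],s["qd"].round(3))
c=get_calibration("wrist");f=grab_frame("wrist")
g=f.max(2);m=((g<75)).astype(np.uint8)[150:305,290:365]
n,l,st,ce=cv2.connectedComponentsWithStats(m);k=1+st[1:,4].argmax();print(st[k],ce[k])
ys,xs=np.where(l==k);pts=np.c_[xs+290,ys+150].astype(np.float32)
r=cv2.minAreaRect(pts);print(r)
w=cast(c,[[316.5,184],[338,184],[316,288],[337.5,288]],.147);print(w.round(4),w.mean(0))
st_=cast(c,[[245,296],[405,296]],.083);d=st_[1]-st_[0];print("strip edge",st_.round(4),st_.mean(0),np.linalg.norm(d),"yaw",np.arctan2(-d[0],d[1]))
tr=cast(c,[[250,153],[397,153]],.045);d=tr[1]-tr[0];print("tray front",tr.mean(0),np.linalg.norm(d),"yaw",np.arctan2(-d[0],d[1]))
```

```text
[0.45908714 0.37180618 0.23122204] [-0.038 -0.002 -0.016  0.002 -0.003 -0.002 -0.039]
[41 37  2  3  3] [41.66666667 38.        ]
((331.70001220703125, 187.9000244140625), (2.2360680103302, 0.4472135603427887), 63.43495178222656)
[[0.4206 0.3851 0.147 ]
 [0.424  0.3969 0.147 ]
 [0.4827 0.367  0.147 ]
 [0.4864 0.3798 0.147 ]] [0.45342588 0.38217524 0.147     ]
strip edge [[0.5021 0.3026 0.083 ]
 [0.5377 0.4256 0.083 ]] [0.5198885  0.36406862 0.083     ] 0.12806242729619968 yaw -0.2812504194871976
tray front [0.41530742 0.39310527 0.045     ] 0.11850229827183045 yaw -0.28153595858870617
```

The wrist view shows the handle upright between the fingers, u 316–338 and v 184–288. That is 8 mm left of the tool axis, and the wrist rays put the caddy origin at about (0.457, 0.381).

Run:
```python
from h import *
p,r=tcp_of([.457,.381,0],-.281,0);print(observe()["position"],delta(p,r))
```

```text
[0.45800185 0.37309209 0.2311815 ] [ 6.300e-03  1.470e-02  2.404e-01 -2.000e-04 -0.000e+00 -1.000e-04]
```

Emit:
{"method": "play_rows", "body": {
  "deltas": [
    [0.005, 0.013, 0.015, 0, 0, 0, 0],
    [0.005, 0.013, 0.045, 0, 0, 0, 0],
    [0.005, 0.013, 0.085, 0, 0, 0, 0],
    [0.005, 0.013, 0.13, 0, 0, 0, 0],
    [0.005, 0.013, 0.17, 0, 0, 0, 0],
    [0.005, 0.013, 0.205, 0, 0, 0, 0],
    [0.005, 0.013, 0.228, 0, 0, 0, 0],
    [0.005, 0.013, 0.238, 0, 0, 0, 0],
    [0.005, 0.013, 0.24, 0, 0, 0, 0],
    [0.005, 0.013, 0.24, 0, 0, 0, 0]
  ]
}}

```text
clock: 2.2
position: [0.457, 0.3814, 0.1117]
tool_rot: [3.141, 0.0, 2.862]
force: [-1.1, -0.6, -0.7]
grip_width: 0.0851
finger_force: 0.0
```

Emit:
{"method": "play_rows", "body": {
  "deltas": [
    [0, 0, 0, 0, 0, 0, 0.4],
    [0, 0, 0, 0, 0, 0, 0.7],
    [0, 0, 0, 0, 0, 0, 0.8],
    [0, 0, 0, 0, 0, 0, 0.9],
    [0, 0, 0, 0, 0, 0, 1],
    [0, 0, 0, 0, 0, 0, 1],
    [0, 0, 0, 0, 0, 0, 1],
    [0, 0, 0, 0, 0, 0, 1],
    [0, 0, 0, 0, 0, 0, 1],
    [0, 0, 0, 0, 0, 0, 1]
  ],
  "newtons": 30
}}

```text
clock: 3.2
position: [0.4569, 0.3808, 0.1113]
tool_rot: [-3.141, -0.0, 2.862]
force: [-2.1, -1.9, 0.7]
grip_width: 0.0132
finger_force: 33.8
```

Emit:
{"method": "play_rows", "body": {
  "deltas": [
    [0, 0, 0, 0, 0, 0, 1],
    [0, 0, 0, 0, 0, 0, 1],
    [0, 0, -0.01, 0, 0, 0, 1],
    [0, 0, -0.035, 0, 0, 0, 1],
    [0, 0, -0.075, 0, 0, 0, 1],
    [0, 0, -0.12, 0, 0, 0, 1],
    [0, 0, -0.17, 0, 0, 0, 1],
    [0, 0, -0.22, 0, 0, 0, 1],
    [0, 0, -0.25, 0, 0, 0, 1],
    [0, 0, -0.26, 0, 0, 0, 1]
  ],
  "newtons": 100
}}

```text
clock: 4.2
position: [0.4575, 0.3815, 0.2437]
tool_rot: [3.139, 0.002, 2.862]
force: [-0.8, -0.3, -4.9]
grip_width: 0.0127
finger_force: 97.7
```

Run:
```python
from h import *
s=observe();print(s["position"],s["tool_rot"],s["force"],s["moment"],s["grip_width"],s["finger_force"])
H=140
def tgt(ax,az,th,y=0):  # strip edge at board (ax,az mm)
    c,sn=np.cos(th),np.sin(th);X=ax-61.5*c-81*sn;Z=az+61.5*sn-81*c
    o=board2w(np.array([X,y,Z])/1e3)[0];return tcp_of(o,BY,th)
for a in[(-70,H+40,0),(-40,H+40,.35)]:
    p,r=tgt(*a);print(a,p.round(4),r.as_euler("xyz").round(3),delta(p,r))
```

```text
[0.45749263 0.38147329 0.24372868] [3.13880991e+00 1.50922496e-03 2.86184342e+00] [-0.83740854 -0.29433893 -4.93343689] [ 0.05784295  0.01562865 -0.00287248] 0.012727566453875754 97.74247169494629
(-70, 180, 0) [0.5108 0.1129 0.21  ] [ 3.142  0.    -3.08 ] [-0.2506 -0.4871  0.0665  0.0012  0.0009 -0.1632]
(-40, 180, 0.35) [0.5547 0.1156 0.2293] [ 3.142 -0.35  -3.08 ] [-0.3336 -0.4575  0.0281  0.0297  0.1664 -0.1613]
```

Emit:
{"method": "play_rows", "body": {
  "deltas": [
    [-0.007, -0.014, 0, 0, 0, -0.005, 1],
    [-0.03, -0.058, 0, 0, 0, -0.02, 1],
    [-0.062, -0.12, 0, 0, 0, -0.04, 1],
    [-0.098, -0.19, 0, 0, 0, -0.064, 1],
    [-0.135, -0.263, 0, 0, 0, -0.088, 1],
    [-0.17, -0.331, 0, 0, 0, -0.111, 1],
    [-0.203, -0.395, 0, 0, 0, -0.132, 1],
    [-0.23, -0.448, 0, 0, 0, -0.15, 1],
    [-0.246, -0.479, 0, 0, 0, -0.16, 1],
    [-0.25, -0.487, 0, 0, 0, -0.163, 1]
  ]
}}

```text
clock: 5.2
position: [0.5097, 0.1094, 0.2405]
tool_rot: [-3.14, -0.001, -3.082]
force: [-0.4, 1.3, -4.5]
grip_width: 0.0125
finger_force: 97.9
```

```bash
cat >> h.py <<'E'
def tgt(ax,az,th,y=0):  # strip edge at board (ax,az mm)
    c,sn=np.cos(th),np.sin(th);X=ax-61.5*c-81*sn;Z=az+61.5*sn-81*c
    o=board2w(np.array([X,y,Z])/1e3)[0];return tcp_of(o,BY,th)
E
python3 - <<'E'
from h import *
s=observe();print(s["position"],s["tool_rot"],s["force"])
for a in[(-45,185,.35)]:
    p,r=tgt(*a);print(a,p.round(4),delta(p,r))
E
```

```text
[0.50969231 0.1093843  0.24052119] [-3.14037025e+00 -1.32377836e-03 -3.08202450e+00] [-0.38478324  1.31949329 -4.50617152]
(-45, 185, 0.35) [0.5497 0.1153 0.2343] [-0.0806  0.007   0.0124 -0.0004  0.1665 -0.0013]
```

Emit:
{"method": "play_rows", "body": {
  "deltas": [
    [-0.005, 0, 0, 0, 0.01, 0, 1],
    [-0.015, 0, 0, 0, 0.035, 0, 1],
    [-0.03, 0, 0.002, 0, 0.07, 0, 1],
    [-0.05, 0, 0.005, 0, 0.105, 0, 1],
    [-0.066, 0, 0.008, 0, 0.138, 0, 1],
    [-0.076, 0, 0.01, 0, 0.157, 0, 1],
    [-0.08, 0, 0.012, 0, 0.166, 0, 1],
    [-0.08, 0, 0.012, 0, 0.1665, 0, 1],
    [-0.08, 0, 0.012, 0, 0.1665, 0, 1]
  ]
}}

```text
clock: 6.1
position: [0.5495, 0.1153, 0.2352]
tool_rot: [3.142, -0.348, -3.079]
force: [0.0, -0.3, -3.5]
grip_width: 0.0128
finger_force: 97.9
```

Run:
```python
from h import *
s=observe();print(s["position"],s["tool_rot"],s["force"],s["moment"])
S=get_calibration("scene");f=grab_frame("scene");cv2.imwrite("pics/s2f.png",f[...,::-1])
x0,y0=190,150;cv2.imwrite("pics/s2.png",cv2.resize(f[y0:y0+165,x0:x0+220,::-1],None,fx=3.6,fy=3.6,interpolation=cv2.INTER_CUBIC))
T=R.from_euler("xyz",s["tool_rot"]);C=T*R.from_euler("xyz",[np.pi,0,np.pi]).inv();o=s["position"]-C.apply([0,0,.111])
q=lambda l:((proj(S,o+C.apply(np.array(l)/1e3))-[x0,y0])*3.6).round(0).tolist()
print("strip ends",q([[64,-60,83],[64,60,83],[44,-60,101]]),"tray",q([[-44,-60,45],[-44,-60,0],[44,-60,108],[44,-60,0],[64,-50,0]]))
b=lambda l:((proj(S,board2w(np.array(l)/1e3))-[x0,y0])*3.6).round(0).tolist()
print("board/lip",b([[0,-140,200],[0,140,200],[-17.5,-120,158],[-17.5,120,158]]))
```

```text
[0.54952893 0.11533779 0.23523478] [ 3.14151574 -0.34828786 -3.07927884] [ 2.60033385e-05 -2.88302166e-01 -3.52152860e+00] [ 0.08205356 -0.66326346  0.03255831]
strip ends [[441.0, 265.0], [331.0, 188.0], [425.0, 241.0]] tray [[292.0, 331.0], [275.0, 397.0], [428.0, 231.0], [385.0, 384.0], [399.0, 374.0]]
board/lip [[576.0, 280.0], [313.0, 105.0], [532.0, 332.0], [312.0, 176.0]]
```

View pics/s2.png

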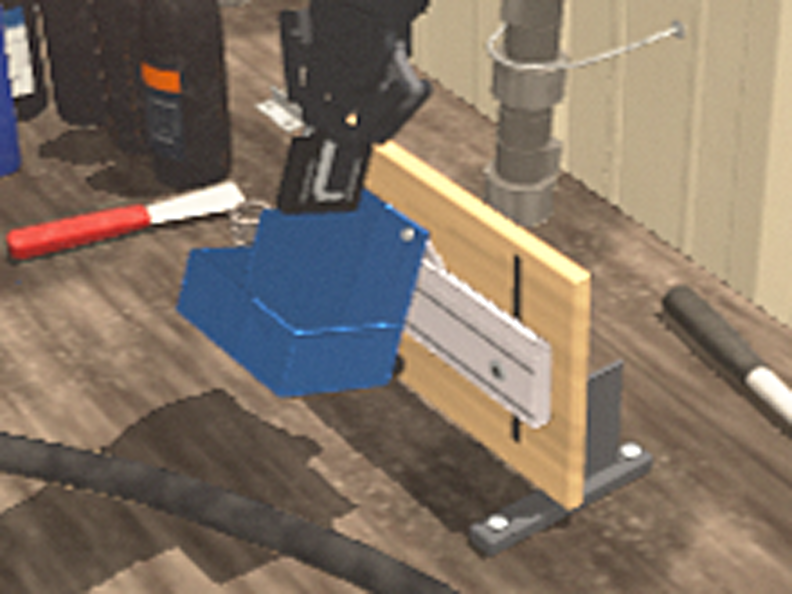

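The scene crop shows the caddy tilted and clear of the board. The tray corner is at (296,333) against (292,331) predicted. The board corner matches, and the lip's white edge ends near (530,328), so H is about 139 mm. I'll approach above the lip.

Emit:
{"method": "play_rows", "body": {
  "deltas": [
    [-0.004, 0, -0.0015, 0, 0, 0, 1],
    [-0.012, 0, -0.0045, 0, 0, 0, 1],
    [-0.024, 0, -0.009, 0, 0, 0, 1],
    [-0.038, 0, -0.014, 0, 0, 0, 1],
    [-0.05, 0, -0.018, 0, 0, 0, 1],
    [-0.06, 0, -0.022, 0, 0, 0, 1],
    [-0.065, 0, -0.024, 0, 0, 0, 1],
    [-0.0658, 0, -0.024, 0, 0, 0, 1],
    [-0.0658, 0, -0.024, 0, 0, 0, 1],
    [-0.0658, 0, -0.024, 0, 0, 0, 1]
  ]
}}

```text
clock: 7.15
position: [0.5846, 0.117, 0.2354]
tool_rot: [-3.142, -0.349, -3.08]
force: [-0.3, -0.5, -3.5]
grip_width: 0.0129
finger_force: 97.9
```

```bash
cat >> h.py <<'E'
def st():
    s=observe();T=R.from_euler("xyz",s["tool_rot"]);C=T*R.from_euler("xyz",[np.pi,0,np.pi]).inv()
    o=s["position"]-C.apply([0,0,.111]);B=R.from_euler("z",BY).inv()
    q=lambda l:((B.apply(o+C.apply(np.array(l)/1e3)-BM))*1e3).round(1).tolist()
    e=(B*C).as_euler("xyz").round(3).tolist()
    print("t",round(float(s["clock"]),2),"A",q([61.5,0,81]),"foot",q([64,0,6]),"org",q([0,0,0]),"rpy",e,"F",B.apply(s["force"]).round(1),"M",B.apply(s["moment"]).round(2),"w",round(float(s["grip_width"])*1e3,1))
E
python3 -c "
from h import *
st()"
```

```text
t 7.15 A [-10.0, -0.4, 186.2] foot [-33.3, -0.4, 114.8] org [-95.5, -0.4, 131.1] rpy [-0.0, 0.349, -0.0] F [-0.4 -0.5 -3.5] M [ 0.01 -0.72  0.03] w 12.9
```

Emit:
{"method": "play_rows", "body": {
  "deltas": [
    [-0.0019, 0, -0.0007, 0, 0, 0, 1],
    [-0.0038, 0, -0.0014, 0, 0, 0, 1],
    [-0.0056, 0, -0.0021, 0, 0, 0, 1],
    [-0.0075, 0, -0.0028, 0, 0, 0, 1],
    [-0.0094, 0, -0.0034, 0, 0, 0, 1],
    [-0.0094, 0, -0.0034, 0, 0, 0, 1]
  ]
}}

```text
clock: 7.75
position: [0.5898, 0.1173, 0.2353]
tool_rot: [-3.142, -0.349, -3.08]
force: [0.8, -0.0, -5.0]
grip_width: 0.0128
finger_force: 97.9
```

```bash
python3 -c "
from h import *
st()"
```

```text
t 7.75 A [-4.8, -0.4, 186.0] foot [-28.0, -0.4, 114.7] org [-90.2, -0.4, 130.9] rpy [-0.0, 0.349, -0.0] F [ 0.8 -0.1 -5. ] M [ 0.02 -0.69  0.04] w 12.8
```

Emit:
{"method": "play_rows", "body": {
  "deltas": [
    [-0.0019, 0, -0.0007, 0, 0, 0, 1],
    [-0.0038, 0, -0.0014, 0, 0, 0, 1],
    [-0.0056, 0, -0.0021, 0, 0, 0, 1],
    [-0.0056, 0, -0.0021, 0, 0, 0, 1]
  ]
}}

```text
clock: 8.15
position: [0.591, 0.1175, 0.2356]
tool_rot: [-3.141, -0.353, -3.08]
force: [-13.6, -1.7, 4.3]
grip_width: 0.0129
finger_force: 98.3
```

```bash
python3 -c "
from h import *
st()"
```

```text
t 8.15 A [-3.8, -0.3, 186.2] foot [-27.4, -0.4, 114.9] org [-89.6, -0.3, 131.4] rpy [-0.0, 0.353, -0.0] F [-13.7  -0.9   4.3] M [-0.1   3.11 -0.14] w 12.9
```

Panel contact came at 13.7 N with almost no yaw moment, so the strip is square to the board. I'll back off 3 mm and descend.

Emit:
{"method": "play_rows", "body": {
  "deltas": [
    [0.0028, 0, 0.001, 0, 0, 0, 1],
    [0.0056, 0, 0.0021, 0, 0, 0, 1],
    [0.0046, 0, 0.005, 0, 0, 0, 1],
    [0.0026, 0, 0.0105, 0, 0, 0, 1],
    [-0.0004, 0, 0.0185, 0, 0, 0, 1],
    [-0.0034, 0, 0.0265, 0, 0, 0, 1],
    [-0.0064, 0, 0.0345, 0, 0, 0, 1],
    [-0.0082, 0, 0.0395, 0, 0, 0, 1],
    [-0.0089, 0, 0.0416, 0, 0, 0, 1],
    [-0.0089, 0, 0.0416, 0, 0, 0, 1]
  ]
}}

```text
clock: 9.15
position: [0.5898, 0.1174, 0.2141]
tool_rot: [-3.142, -0.349, -3.08]
force: [0.7, -0.4, -3.2]
grip_width: 0.0127
finger_force: 98.0
```

```bash
python3 -c "
from h import *
st()
f=grab_frame('scene');x0,y0=190,150;cv2.imwrite('pics/s3.png',cv2.resize(f[y0:y0+165,x0:x0+220,::-1],None,fx=3.6,fy=3.6,interpolation=cv2.INTER_CUBIC))"
```

```text
t 9.15 A [-4.8, -0.4, 164.9] foot [-28.1, -0.4, 93.6] org [-90.3, -0.4, 109.8] rpy [-0.0, 0.349, -0.0] F [ 0.7 -0.5 -3.2] M [-0.02 -0.71  0.06] w 12.7
```

Emit:
{"method": "play_rows", "body": {
  "deltas": [
    [-0.0014, 0, 0.0038, 0, 0, 0, 1],
    [-0.0028, 0, 0.0075, 0, 0, 0, 1],
    [-0.0041, 0, 0.0113, 0, 0, 0, 1],
    [-0.0055, 0, 0.015, 0, 0, 0, 1],
    [-0.0055, 0, 0.015, 0, 0, 0, 1]
  ]
}}

```text
clock: 9.7
position: [0.5897, 0.1173, 0.206]
tool_rot: [-3.141, -0.349, -3.08]
force: [-0.3, -0.2, -4.1]
grip_width: 0.0129
finger_force: 98.0
```

```bash
python3 -c "
from h import *
st()"
```

```text
t 9.7 A [-4.9, -0.4, 156.8] foot [-28.2, -0.4, 85.4] org [-90.4, -0.4, 101.7] rpy [-0.0, 0.349, -0.0] F [-0.3 -0.2 -4.1] M [ 0.05 -0.71  0.02] w 12.9
```

Next, 1 mm per row for 5 mm.

Emit:
{"method": "play_rows", "body": {
  "deltas": [
    [-0.0007, 0, 0.0019, 0, 0, 0, 1],
    [-0.0014, 0, 0.0038, 0, 0, 0, 1],
    [-0.0021, 0, 0.0056, 0, 0, 0, 1],
    [-0.0028, 0, 0.0075, 0, 0, 0, 1],
    [-0.0035, 0, 0.0094, 0, 0, 0, 1],
    [-0.0035, 0, 0.0094, 0, 0, 0, 1]
  ]
}}

```text
clock: 10.3
position: [0.5898, 0.1173, 0.2011]
tool_rot: [-3.142, -0.349, -3.08]
force: [-0.7, -0.2, -4.3]
grip_width: 0.0128
finger_force: 98.0
```

```bash
python3 -c "
from h import *
st()"
```

```text
t 10.3 A [-4.8, -0.5, 151.9] foot [-28.1, -0.4, 80.6] org [-90.3, -0.4, 96.8] rpy [-0.0, 0.349, -0.0] F [-0.7 -0.1 -4.3] M [-0.01 -0.72 -0.01] w 12.8
```

Emit:
{"method": "play_rows", "body": {
  "deltas": [
    [-0.0007, 0, 0.0019, 0, 0, 0, 1],
    [-0.0014, 0, 0.0038, 0, 0, 0, 1],
    [-0.0021, 0, 0.0056, 0, 0, 0, 1],
    [-0.0021, 0, 0.0056, 0, 0, 0, 1]
  ]
}}

```text
clock: 10.7
position: [0.5899, 0.1174, 0.1981]
tool_rot: [-3.142, -0.349, -3.08]
force: [-0.1, 0.1, -4.6]
grip_width: 0.0129
finger_force: 98.0
```

```bash
python3 -c "
from h import *
st()"
```

```text
t 10.7 A [-4.7, -0.4, 148.9] foot [-28.0, -0.4, 77.6] org [-90.2, -0.4, 93.8] rpy [-0.0, 0.349, -0.0] F [-0.   0.1 -4.6] M [ 0.03 -0.73 -0.05] w 12.9
```

Emit:
{"method": "play_rows", "body": {
  "deltas": [
    [-0.0007, 0, 0.0019, 0, 0, 0, 1],
    [-0.0014, 0, 0.0038, 0, 0, 0, 1],
    [-0.0021, 0, 0.0056, 0, 0, 0, 1],
    [-0.0021, 0, 0.0056, 0, 0, 0, 1]
  ]
}}

```text
clock: 11.1
position: [0.5899, 0.1173, 0.1951]
tool_rot: [-3.142, -0.349, -3.08]
force: [0.9, 1.1, -3.7]
grip_width: 0.0129
finger_force: 98.0
```

```bash
python3 -c "
from h import *
st()"
```

```text
t 11.1 A [-4.7, -0.4, 145.9] foot [-28.0, -0.4, 74.6] org [-90.2, -0.4, 90.8] rpy [-0.0, 0.349, -0.0] F [ 0.9  1.  -3.7] M [ 0.01 -0.71 -0.01] w 12.9
```

View pics/s3.png

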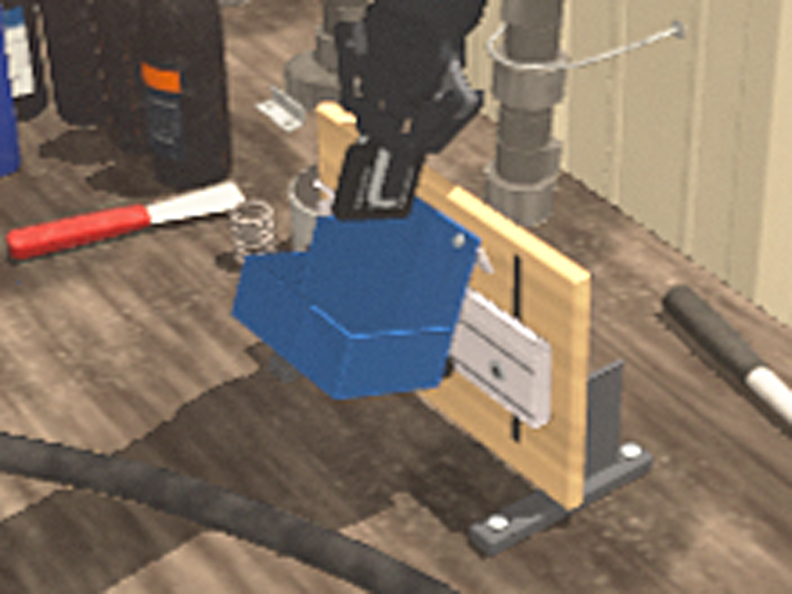

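The crop, taken at strip-edge height 165, shows the strip's end at (490,272) against the panel and above the lip. I'll keep lowering.

Emit:
{"method": "play_rows", "body": {
  "deltas": [
    [-0.0007, 0, 0.0019, 0, 0, 0, 1],
    [-0.0014, 0, 0.0038, 0, 0, 0, 1],
    [-0.0021, 0, 0.0056, 0, 0, 0, 1],
    [-0.0021, 0, 0.0056, 0, 0, 0, 1]
  ]
}}

```text
clock: 11.5
position: [0.59, 0.1174, 0.1931]
tool_rot: [3.141, -0.349, -3.08]
force: [-4.0, -0.9, 6.5]
grip_width: 0.0128
finger_force: 99.7
```

```bash
python3 -c "
from h import *
st()"
```

```text
t 11.5 A [-4.6, -0.4, 143.9] foot [-27.9, -0.4, 72.6] org [-90.1, -0.4, 88.8] rpy [0.0, 0.349, -0.0] F [-4.1 -0.6  6.5] M [-0.    0.66 -0.09] w 12.8
```

Contact at strip-edge height 144 mm gives H ≈ 137 mm, which agrees with the vision estimate. Next I'll swing the bottom in about the strip edge, in steps.

```bash
cat >> h.py <<'E'
def plan(a0,targets):
    p0,r0=tgt(*a0)
    for a in targets:
        p,r=tgt(*a);print(a,np.r_[r0.inv().apply(p-p0)/.5,(r0.inv()*r).as_rotvec()/np.radians(120)].round(4).tolist())
E
python3 -c "
from h import *
plan((-4.8,142.9,.349),[(-4.8,143.4,.34),(-4.7,143.5,.32),(-4.7,143.5,.3),(-4.6,143.5,.28),(-4.6,143.5,.26),(-4.5,143.5,.24),(-4.5,143.5,.22),(-4.4,143.5,.2)])"
```

```text
(-4.8, 143.4, 0.34) [0.0009, 0.0, 0.0002, -0.0, -0.0043, -0.0]
(-4.7, 143.5, 0.32) [0.0019, 0.0, 0.0024, -0.0, -0.0138, -0.0]
(-4.7, 143.5, 0.3) [0.003, 0.0, 0.0049, -0.0, -0.0234, -0.0]
(-4.6, 143.5, 0.28) [0.0039, 0.0, 0.0074, -0.0, -0.0329, -0.0]
(-4.6, 143.5, 0.26) [0.0049, 0.0, 0.0099, -0.0, -0.0425, -0.0]
(-4.5, 143.5, 0.24) [0.0056, -0.0, 0.0124, -0.0, -0.052, -0.0]
(-4.5, 143.5, 0.22) [0.0065, 0.0, 0.015, -0.0, -0.0616, -0.0]
(-4.4, 143.5, 0.2) [0.0072, 0.0, 0.0175, -0.0, -0.0711, -0.0]
```

Emit:
{"method": "play_rows", "body": {
  "deltas": [
    [0.0009, 0, 0.0002, 0, -0.0043, 0, 1],
    [0.0019, 0, 0.0024, 0, -0.0138, 0, 1],
    [0.003, 0, 0.0049, 0, -0.0234, 0, 1],
    [0.0039, 0, 0.0074, 0, -0.0329, 0, 1],
    [0.0049, 0, 0.0099, 0, -0.0425, 0, 1],
    [0.0049, 0, 0.0099, 0, -0.0425, 0, 1]
  ]
}}

```text
clock: 12.1
position: [0.5858, 0.1171, 0.1886]
tool_rot: [3.142, -0.258, -3.08]
force: [-1.2, 1.0, -1.4]
grip_width: 0.0128
finger_force: 98.4
```

```bash
python3 -c "
from h import *
st()
plan((-4.6,143.5,.26),[(-4.6,143.5,.24),(-4.5,143.5,.22),(-4.4,143.5,.2),(-4.3,143.5,.18),(-4.2,143.5,.16)])"
```

```text
t 12.1 A [-4.5, -0.4, 143.9] foot [-21.2, -0.4, 70.8] org [-84.6, -0.4, 81.3] rpy [0.0, 0.258, -0.0] F [-1.1  1.  -1.4] M [ 0.03 -0.28 -0.09] w 12.8
(-4.6, 143.5, 0.24) [0.0012, -0.0, 0.0025, -0.0, -0.0095, 0.0]
(-4.5, 143.5, 0.22) [0.0021, -0.0, 0.0049, -0.0, -0.0191, 0.0]
(-4.4, 143.5, 0.2) [0.003, 0.0, 0.0074, -0.0, -0.0286, 0.0]
(-4.3, 143.5, 0.18) [0.0038, -0.0, 0.0099, -0.0, -0.0382, 0.0]
(-4.2, 143.5, 0.16) [0.0046, 0.0, 0.0124, -0.0, -0.0477, -0.0]
```

Emit:
{"method": "play_rows", "body": {
  "deltas": [
    [0.0012, 0, 0.0025, 0, -0.0095, 0, 1],
    [0.0021, 0, 0.0049, 0, -0.0191, 0, 1],
    [0.003, 0, 0.0074, 0, -0.0286, 0, 1],
    [0.0038, 0, 0.0099, 0, -0.0382, 0, 1],
    [0.0046, 0, 0.0124, 0, -0.0477, 0, 1],
    [0.0046, 0, 0.0124, 0, -0.0477, 0, 1]
  ]
}}

```text
clock: 12.7
position: [0.5819, 0.1169, 0.183]
tool_rot: [-3.142, -0.159, -3.08]
force: [-1.6, 0.1, -3.6]
grip_width: 0.0125
finger_force: 98.1
```

```bash
python3 -c "
from h import *
st()
plan((-4.2,143.5,.16),[(-4.1,143.5,.14),(-4.0,143.5,.12),(-3.9,143.5,.1),(-3.8,143.5,.08),(-3.8,143.5,.06)])"
```

```text
t 12.7 A [-4.2, -0.4, 143.7] foot [-13.6, -0.4, 69.2] org [-77.7, -0.4, 73.4] rpy [-0.0, 0.159, -0.0] F [-1.6  0.2 -3.6] M [ 0.07  0.13 -0.11] w 12.5
(-4.1, 143.5, 0.14) [0.001, 0.0, 0.0024, -0.0, -0.0095, -0.0]
(-4.0, 143.5, 0.12) [0.0019, -0.0, 0.0049, -0.0, -0.0191, -0.0]
(-3.9, 143.5, 0.1) [0.0028, -0.0, 0.0074, -0.0, -0.0286, 0.0]
(-3.8, 143.5, 0.08) [0.0036, -0.0, 0.0099, -0.0, -0.0382, -0.0]
(-3.8, 143.5, 0.06) [0.0046, -0.0, 0.0125, -0.0, -0.0477, -0.0]
```

Emit:
{"method": "play_rows", "body": {
  "deltas": [
    [0.001, 0, 0.0024, 0, -0.0095, 0, 1],
    [0.0019, 0, 0.0049, 0, -0.0191, 0, 1],
    [0.0028, 0, 0.0074, 0, -0.0286, 0, 1],
    [0.0036, 0, 0.0099, 0, -0.0382, 0, 1],
    [0.0046, 0, 0.0125, 0, -0.0477, 0, 1],
    [0.0046, 0, 0.0125, 0, -0.0477, 0, 1]
  ]
}}

```text
clock: 13.3
position: [0.5786, 0.1166, 0.1771]
tool_rot: [-3.141, -0.059, -3.08]
force: [-2.2, -0.9, -4.1]
grip_width: 0.013
finger_force: 97.9
```

```bash
python3 -c "
from h import *
st()
plan((-3.8,143.5,.06),[(-3.8,143.5,.05),(-3.7,143.5,.04),(-3.6,143.5,.03),(-3.6,143.5,.02),(-3.5,143.4,.01),(-3.5,143,0)])"
```

```text
t 13.3 A [-3.9, -0.4, 143.5] foot [-5.9, -0.5, 68.5] org [-70.1, -0.4, 66.3] rpy [-0.0, 0.059, -0.0] F [-2.2 -0.8 -4.1] M [-0.02  0.56 -0.01] w 13.0
(-3.8, 143.5, 0.05) [0.0006, -0.0, 0.0012, -0.0, -0.0048, -0.0]
(-3.7, 143.5, 0.04) [0.001, -0.0, 0.0025, -0.0, -0.0095, 0.0]
(-3.6, 143.5, 0.03) [0.0013, -0.0, 0.0037, -0.0, -0.0143, -0.0]
(-3.6, 143.5, 0.02) [0.0019, -0.0, 0.0049, -0.0, -0.0191, 0.0]
(-3.5, 143.4, 0.01) [0.0022, -0.0, 0.0064, -0.0, -0.0239, -0.0]
(-3.5, 143, 0) [0.0027, -0.0, 0.0084, -0.0, -0.0286, -0.0]
```

Emit:
{"method": "play_rows", "body": {
  "deltas": [
    [0.0006, 0, 0.0012, 0, -0.0048, 0, 1],
    [0.001, 0, 0.0025, 0, -0.0095, 0, 1],
    [0.0013, 0, 0.0037, 0, -0.0143, 0, 1],
    [0.0019, 0, 0.0049, 0, -0.0191, 0, 1],
    [0.0019, 0, 0.0049, 0, -0.0191, 0, 1]
  ]
}}

```text
clock: 13.8
position: [0.5775, 0.1166, 0.1747]
tool_rot: [-3.141, -0.02, -3.08]
force: [-4.4, -0.9, -4.0]
grip_width: 0.013
finger_force: 97.9
```

```bash
python3 -c "
from h import *
st()
plan((-3.6,143.5,.02),[(-3.6,143.2,.015),(-3.5,142.8,.01),(-3.5,142.4,.005),(-3.5,142,0)])"
```

```text
t 13.8 A [-3.8, -0.5, 143.4] foot [-2.8, -0.5, 68.4] org [-66.9, -0.4, 63.7] rpy [-0.0, 0.02, -0.0] F [-4.4 -0.7 -4. ] M [ 0.05  1.12 -0.08] w 13.0
(-3.6, 143.2, 0.015) [0.0003, 0.0, 0.0012, -0.0, -0.0024, -0.0]
(-3.5, 142.8, 0.01) [0.0004, 0.0, 0.0026, -0.0, -0.0048, -0.0]
(-3.5, 142.4, 0.005) [0.0006, 0.0, 0.004, -0.0, -0.0072, -0.0]
(-3.5, 142, 0) [0.0009, 0.0, 0.0055, -0.0, -0.0095, -0.0]
```

Emit:
{"method": "play_rows", "body": {
  "deltas": [
    [0.0008, 0, 0.0002, 0, -0.0024, 0, 1],
    [0.0013, 0, 0.0012, 0, -0.0048, 0, 1],
    [0.0015, 0, 0.0026, 0, -0.0072, 0, 1],
    [0.0018, 0, 0.0035, 0, -0.0095, 0, 1],
    [0.0018, 0, 0.0035, 0, -0.0095, 0, 1]
  ]
}}

```text
clock: 14.3
position: [0.5769, 0.1165, 0.1733]
tool_rot: [3.142, 0.001, -3.08]
force: [-3.5, -0.1, -2.8]
grip_width: 0.0125
finger_force: 98.3
```

```bash
python3 -c "
from h import *
st()"
```

```text
t 14.3 A [-3.7, -0.4, 143.3] foot [-1.2, -0.4, 68.3] org [-65.2, -0.4, 62.3] rpy [0.0, -0.001, -0.0] F [-3.5  0.1 -2.8] M [ 0.04  1.04 -0.01] w 12.5
```

Emit:
{"method": "play_rows", "body": {
  "deltas": [
    [0, 0, 0.001, 0, 0, 0, 1],
    [0, 0, 0.002, 0, 0, 0, 1],
    [0, 0, 0.002, 0, 0, 0, 1]
  ]
}}

```text
clock: 14.6
position: [0.5769, 0.1165, 0.1731]
tool_rot: [3.141, 0.0, -3.08]
force: [-9.8, -1.9, 12.7]
grip_width: 0.0125
finger_force: 100.8
```

```bash
python3 -c "
from h import *
st()"
```

```text
t 14.6 A [-3.7, -0.4, 143.1] foot [-1.2, -0.4, 68.1] org [-65.2, -0.4, 62.1] rpy [0.0, -0.0, -0.001] F [-9.9 -1.2 12.7] M [-0.04  2.32 -0.12] w 12.5
```

Firm seating at underside 62 mm means H ≈ 137 mm, so the caddy is at home. I'll relax the press before letting go.

Emit:
{"method": "play_rows", "body": {
  "deltas": [
    [0.0002, 0, -0.0008, 0, 0, 0, 1],
    [0.0004, 0, -0.0015, 0, 0, 0, 1],
    [0.0004, 0, -0.0015, 0, 0, 0, 1]
  ],
  "newtons": 60
}}

```text
clock: 14.9
position: [0.5769, 0.1165, 0.1731]
tool_rot: [3.142, 0.0, -3.08]
force: [-3.8, 0.1, 1.3]
grip_width: 0.0127
finger_force: 98.4
```

```bash
python3 -c "
from h import *
st()
f=grab_frame('scene');x0,y0=190,150;cv2.imwrite('pics/s4.png',cv2.resize(f[y0:y0+165,x0:x0+220,::-1],None,fx=3.6,fy=3.6,interpolation=cv2.INTER_CUBIC))"
```

```text
t 14.9 A [-3.7, -0.5, 143.2] foot [-1.2, -0.5, 68.2] org [-65.2, -0.4, 62.1] rpy [0.0, -0.0, -0.0] F [-3.8  0.3  1.3] M [ 0.03  1.03 -0.09] w 12.7
```

View pics/s4.png

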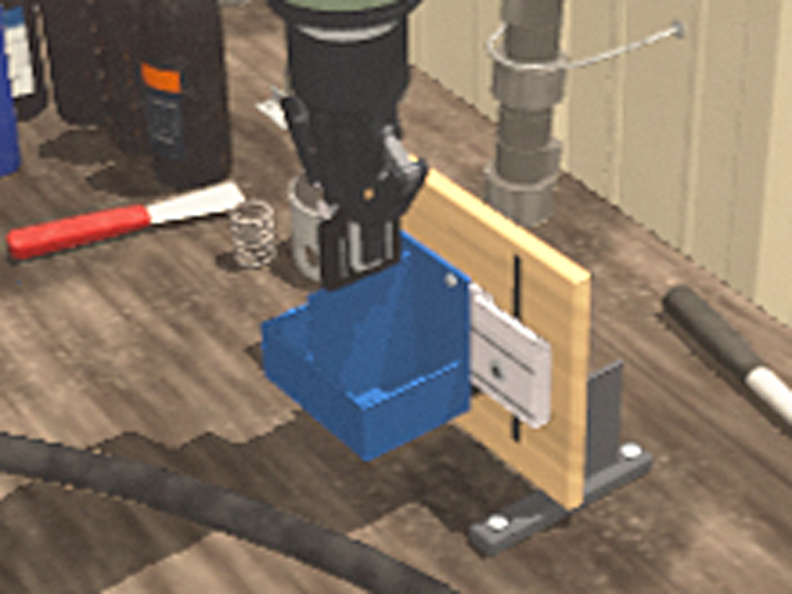

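The crop shows the caddy upright with its back plate parallel to the board and the rail's lip tucked under the strip at (475,290). I'll let go gently.

Emit:
{"method": "play_rows", "body": {
  "deltas": [
    [0, 0, 0, 0, 0, 0, 1],
    [0, 0, 0, 0, 0, 0, 0.8],
    [0, 0, 0, 0, 0, 0, 0.7],
    [0, 0, 0, 0, 0, 0, 0.5],
    [0, 0, 0, 0, 0, 0, 0.3],
    [0, 0, 0, 0, 0, 0, 0.3],
    [0, 0, 0, 0, 0, 0, 0.3],
    [0, 0, 0, 0, 0, 0, 0.3]
  ],
  "newtons": 20
}}

```text
clock: 15.75
position: [0.5767, 0.1165, 0.1729]
tool_rot: [-3.142, 0.0, -3.08]
force: [-0.1, -1.2, 0.6]
grip_width: 0.0596
finger_force: 0.0
```

```bash
python3 -c "
from h import *
st()"
```

```text
t 15.75 A [-3.9, -0.5, 142.9] foot [-1.4, -0.5, 67.9] org [-65.4, -0.4, 61.9] rpy [-0.0, -0.0, -0.0] F [-0.2 -1.2  0.6] M [-0.03  0.   -0.02] w 59.6
```

Emit:
{"method": "play_rows", "body": {
  "deltas": [
    [0, 0, -0.01, 0, 0, 0, 0.3],
    [0, 0, -0.035, 0, 0, 0, 0.3],
    [0, 0, -0.07, 0, 0, 0, 0.3],
    [0, 0, -0.11, 0, 0, 0, 0.3],
    [0, 0, -0.155, 0, 0, 0, 0.3],
    [0, 0, -0.2, 0, 0, 0, 0.3],
    [0, 0, -0.24, 0, 0, 0, 0.3],
    [0.01, 0, -0.265, 0, 0, 0, 0.3],
    [0.02, 0, -0.28, 0, 0, 0, 0.3],
    [0.02, 0, -0.28, 0, 0, 0, 0.3]
  ]
}}

```text
clock: 16.75
position: [0.5662, 0.1159, 0.3138]
tool_rot: [3.141, 0.001, -3.08]
force: [0.5, 0.9, -0.6]
grip_width: 0.0597
finger_force: 0.0
```

```bash
python3 -c "
from h import *
st()
f=grab_frame('scene');x0,y0=190,150;cv2.imwrite('pics/s5.png',cv2.resize(f[y0:y0+165,x0:x0+220,::-1],None,fx=3.6,fy=3.6,interpolation=cv2.INTER_CUBIC))
S=get_calibration('scene')
H=137
o=np.array([-65.5,-.4,H-75]);b=lambda l:((proj(S,board2w((o+np.array(l))/1e3))-[x0,y0])*3.6).round(0).tolist()
print(b([[-44,-60,45],[-44,-60,0],[44,-60,0],[44,-60,108],[-30,0,147],[30,0,147]]))"
```

```text
t 16.75 A [-14.4, -0.4, 283.9] foot [-11.8, -0.3, 208.9] org [-75.8, -0.3, 202.8] rpy [0.0, -0.001, -0.0] F [ 0.5  0.9 -0.6] M [ 0.02  0.01 -0.02] w 59.7
[[360.0, 407.0], [363.0, 462.0], [469.0, 409.0], [468.0, 277.0], [316.0, 226.0], [392.0, 194.0]]
```

View pics/s5.png

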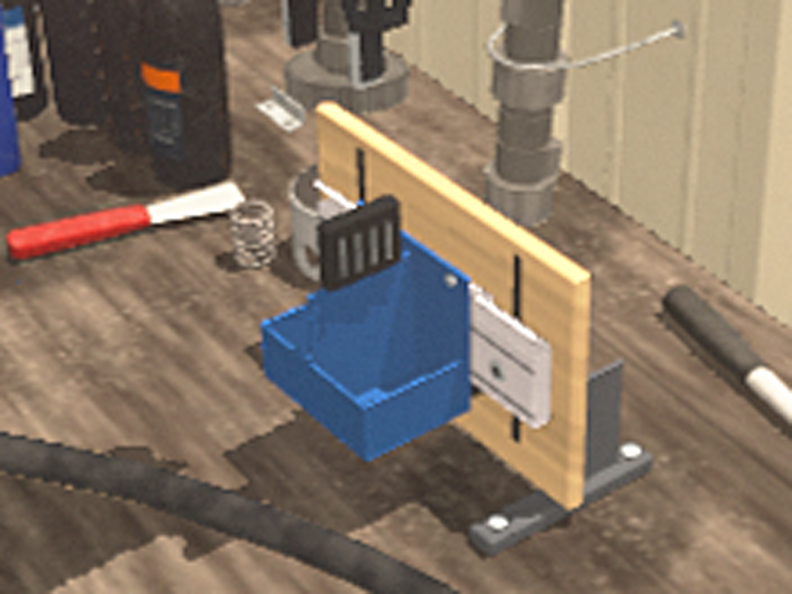

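After release, the caddy hangs upright. Its tray corners are at (362,405) and (370,460), and the plate is at (468,410) and (469,278), all within a few pixels of the predicted home pose. The spring and piston have not moved, and the gripper is clear.

```bash
python3 -c "
from workcell import *
print(job_done())"
```

```text
the job is handed in; nothing more can be done
None
```

The caddy is hanging upright on the rail with the strip behind the lip and the foot under the rail; the gripper is clear of it, and the job was handed in at about 17 s.

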